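# Click the antenna selector dial round to the green position and confirm it

## Robot

A 6-joint arm with a two-finger parallel gripper is mounted at the origin on the work surface. World frame = base frame: x ahead of the robot, y to its left, z up, the work surface at z = 0. Lengths are in mm, angles in rad, forces in N, time in s.
With the tool pointing down it reaches from about 400 to 925 mm from the base axis. Payload 12.5 kg.
Tool frame: the origin (TCP) lies where the fingers leave the gripper's body, on its centre line; the fingertips stand 78 mm ahead of it and the grasp point (between the pads) lies 59 mm ahead of it (env.tip_extent is the distance from the TCP to the fingertips, in mm); z points along the fingers, y is the direction in which the jaws open and shut (so a half turn about z gives the same grasp; the last joint's range is limited). The gripper opens to 95 mm and grips with 3 to 60 N. Pads are 20 mm wide; open, the fingers measure 119 mm over their backs; the gripper's body (75 mm by 180 mm) begins 59 mm behind the grasp point.
Start: joints at [-1.428, 0.491, 1.559, -0, 1.092, -0.106], TCP at [153.922, -605.761, 292.261] pointing down, gripper open.
Joint ranges: [-3.1, 3.1], [-0.84, 2.19], [0.05, 2.79], [-1.13, 4.28], [0.06, 2.93], [-2.69, 2.69]. Speed limits (rad/s): [2.22, 2.22, 2.79, 3.14, 3.14, 3.14].

## Interface

Orientations are given as [roll, pitch, yaw] about the fixed x, y, z axes, in that order (R = Rz(yaw) Ry(pitch) Rx(roll)).
In Python, from cell import env gives the robot as it stands. The module is installed in compiled form; this text tells all that it offers.
- The arm moves only by the tool play_rows, never from a script. Its argument "targets" is a list of rows, each an object with "linear": the shift along the tool's x, y, z in mm, a list of three; "turn": the turn about the tool's z in rad. A call has 1 to 20 rows; each row is the pose to reach, as a shift and turn from the pose commanded when the call began, along the tool's axes at that moment; what a row does not reach only later rows make up. A row lasts 1/8 s, in which the tool goes at most 62.5 mm and 10.7 degrees, less where a joint would pass 70% of its speed; a pose out of reach is approached as far as the arm can. A call with a gripper value outside its range is refused whole. "hand" is the finger opening in mm, from 0 to 95.1, set as the call begins (left out, the last holds). The fingers move at their own pace and stop on an object; the grip force is fixed at half the most. Time passes only in rows, so rows that repeat a pose let the fingers close. It gives the time, the measured TCP pose, the force and the opening at its end, in the units of the state.
- env.state(): the state, without advancing time (a new reading comes with each control period).
- env.read_camera(name): name is "side" or "top" or "wrist"; returns (picture, depth): 400x640x3 uint8, red, green, blue; 400x640 float32, mm along the optical axis (not along the pixel's ray), 0 where there is no reading.
- env.camera_params(name): a dict with "fx", "fy", "cx", "cy" (pixels), "k1" (the pictures are not rectified: a ray, as slopes to the right and down, at radius r is drawn at 1 + k1 r^2 times it, then the intrinsics apply), "R" (3x3) and "t" (3): a world point X has camera coordinates R X + t. Camera axes: x right, y down, z forward; pixel columns grow to the right and rows downward; lengths in mm; the calibration is good to about 2 mm. A picture is of the moment at which its call begins: read the wrist's pose just before it. camera_params takes no time and is no camera call; for the wrist camera it gives the pose at the moment of the call.
- env.job_done(): hands the job in, once; it reports no verdict.
The state is a dict: "t": time; "joints": joint angles; "qvel": joint speeds; "tau": joint torques, N m; "eef_pos": TCP position; "tcp_rot": TCP orientation; "ft_force": force on the tool from outside, world axes, zero at the start; "moment": the same for the moment, N m; "opening": opening from 0.0 (shut) to 1.0 (fully open).
Only numpy, scipy, OpenCV 4.12 (cv2) and the standard library are available. Lean on these libraries where they do the work, as an engineer would, in place of code of your own. Each camera call takes 0.05 s, during which the arm holds its last target.

## Task

With a fingertip on the big knurled dial of the antenna console, turn it until it clicks into the position marked by the green disc, so that its white pointer line stays aimed at that disc by itself, then press the round blue key all the way down and let it come up again. Do not press the blue key before the dial sits at green, do not pick up or carry anything, leave the mug, the brass adapter and the screwdriver where they are, and finish clear of everything.

Things in the scene. Friction and masses are not known exactly. Their poses are not given: they have to be found in the camera images.
- dial_top (a point): Centre of the dial's flat top, on its upright axis, 69 mm above the desk; x along the white pointer line, z up. Low disc, 102 mm across (too wide to grip), knurled aluminium rim 22 mm tall, black rubber face, 2 mm above the console's panel. A fingertip pressed on the face 30 mm from the centre with 3 to 20 N and moved in an arc about the axis, or rubbed along the rim, drags it round.
- pointer (a point): A point turning with the dial on the line of its white pointer, 66 mm out from the axis (15 mm outside the rim), 2 mm above the console's panel, on the circle of the coloured discs. At the start the pointer aims away from the robot, at a white dot half-way between the green and the orange disc.
- dial (a joint): Angle of the dial in rad, growing counter-clockwise seen from above, 0 at the start. It clicks (detents) at every multiple of 0.628 (36 degrees) from -1.257 to 1.257 and stops at -1.5 and 1.5. About 0.04 N m carries it over; past half-way (18 degrees) it pulls itself into the next click.
- green_tag_mid (a point): Top centre of the small fixed green disc (19 mm across, 3 mm thick) on the console's panel, 66 mm from the dial's axis. It marks the click next to the starting one, on one side or the other (36 degrees clockwise or counter-clockwise).
- amber_tag_mid (a point): Top centre of the equal orange disc that marks the next click on the opposite side: the wrong one.
- key_top (a point): Centre of the top of the round blue key (28 mm across) in a black collar on the console's panel, right of the dial seen from the robot. It is a spring key pressed straight down.
- key (a joint): How far the blue key is pressed, in m: 0 up, 0.006 fully down (about 4 N). It springs back when let go.
- console: Fixed grey desk console, 220 mm deep (x) by 320 mm wide (y) by 45 mm tall, flat dark top panel; origin at the centre of its underside, x pointing away from the robot, z up. In its frame the dial's axis is at x 0, y +40 mm and the blue key at x -30, y -100 mm.
- mug_mid (a point): Centre, half-way up, of a loose blue mug (76 mm across, 90 mm tall, handle at its side) on the desk left of the console. Leave alone.
- adapter_mid (a point): Centre, half-way up, of a loose brass coaxial adapter (22 mm across, 36 mm tall), standing on the console's panel between the dial and the key on the robot's side. Leave alone.
- driver_grip (a point): Middle of the yellow handle of a loose screwdriver lying on the desk right of the console. Leave alone.

How it is judged (in metres and radians):
On the way, in this order (a step that is already met when the one before it is completed fails the run):
1. the dial rests in the click marked green (horizontal distance between pointer and green_tag_mid below 0.008 m and velocity of joint dial between -0.1 and 0.1 rad/s), for 0.3 s.
2. the blue key is pressed all the way down (value of joint key above 0.005 m), for 0.05 s.
At the end, for the whole second after the job is handed in: The dial rests in the green click (pointer point within 8 mm, about 7 degrees, of the green disc's centre), the key has come up again (less than 1.5 mm down), and mug, adapter and screwdriver are within 15 mm of where they stood (all of step 1 and value of joint key below 0.0015 m and distance of each of mug_mid, adapter_mid, driver_grip from where it was at the start of the episode below 0.015 m); the robot touches nothing.
It fails at once if the arm or the hand's body, instead of a finger, pushes on the console, dial or key with over 5 N (contact force between the arm and console above 5 N).
It fails at once if the blue key is pressed (over 3.5 mm) while the dial is not at green (pointer point more than 15 mm from the green disc) (value of joint key above 0.0035 m and horizontal distance between pointer and green_tag_mid above 0.015 m).
It fails at once if the mug is lifted, carried or knocked away (more than 20 mm) (distance of mug_mid from where it was at the start of the episode above 0.02 m).
It fails at once if the brass adapter is lifted, carried or knocked away (more than 20 mm) (distance of adapter_mid from where it was at the start of the episode above 0.02 m).
It fails at once if the screwdriver is lifted, carried or knocked away (more than 20 mm) (distance of driver_grip from where it was at the start of the episode above 0.02 m).
It also fails if it takes over 38 s, if anything falls off the work surface, if the arm or the gripper's body presses on something with over 40 N, if the wrist force passes 120 N, or if a joint passes its speed limit or range.

## Working session

There is one attempt and no reset: what is moved stays moved. The work goes in short steps, Python scripts to look and compute and a tool call to move; the robot and the scene stay as the last step left them, time stands still between calls to the robot, and variables do not carry over. Pictures are saved under pics/ and viewed, and the job is handed in when it is done.

Besides the shell and the picture viewer there is one more tool, called as name(argument=value, ...), one argument or row to a line, values as JSON. play_rows: Moves the arm, as the interface text tells. Its arguments: {"type":"object","properties":{"targets":{"type":"array","items":{"type":"object","properties":{"linear":{"type":"array","items":{"type":"number"}},"turn":{"type":"number"}}}},"hand":{"type":"number"}},"required":["targets"]}

```bash
mkdir -p pics; python3 - <<'E'
from cell import env
import cv2,numpy as np
print(env.state(), env.tip_extent)
for n in ["top","side"]:
    p,d=env.read_camera(n); cv2.imwrite(f"pics/{n}1.png",p[:,:,::-1]); np.save(f"pics/{n}1.npy",d)
    print(n,env.camera_params(n))
E
```

```text
{'t': 0.0, 'joints': array([-1.42758801e+00,  4.91556105e-01,  1.55943925e+00, -5.12422552e-06,
        1.09165468e+00, -1.05586889e-01]), 'qvel': array([ 0.00031438, -0.00089094, -0.00106202,  0.00079953,  0.00024012,
       -0.0001657 ]), 'tau': array([ 1.45045942e-03, -6.12645936e+01, -2.58184683e+01,  6.92514726e-02,
        4.82196989e-02, -1.06947061e-04]), 'eef_pos': array([ 153.90603158, -605.60412834,  291.66735241]), 'tcp_rot': array([-3.14054069e+00, -1.06917981e-04,  2.48797517e-01]), 'ft_force': array([1.72064211, 0.35292109, 0.74465313]), 'moment': array([ 0.02102526,  0.04662608, -0.01379302]), 'opening': 0.999444602910267} 77.60000000000001
top {'fx': 471.24330722980005, 'fy': 471.24330722980005, 'cx': 324.466393324268, 'cy': 195.70672690770408, 'k1': -0.023337491067542685, 'R': array([[ 1.67431072e-03, -9.99884282e-01, -1.51201667e-02],
       [-9.98174596e-01, -7.58241688e-04, -6.03895778e-02],
       [ 6.03711249e-02,  1.51936772e-02, -9.98060359e-01]]), 't': array([  77.52992763,  554.06718169, 1075.93491274])}
side {'fx': 414.41409543797016, 'fy': 414.41409543797016, 'cx': 330.2579252705664, 'cy': 195.81955042461342, 'k1': -0.02523198527178864, 'R': array([[-0.87612796, -0.48182428, -0.01565722],
       [-0.34343499,  0.6466207 , -0.68112707],
       [ 0.33830784, -0.59137724, -0.73199779]]), 't': array([536.98991495, 188.77350838, 783.1820783 ])}
```

View pics/top1.png

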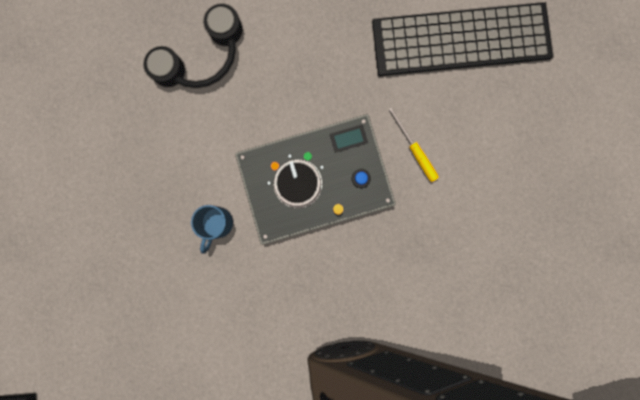

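View pics/side1.png

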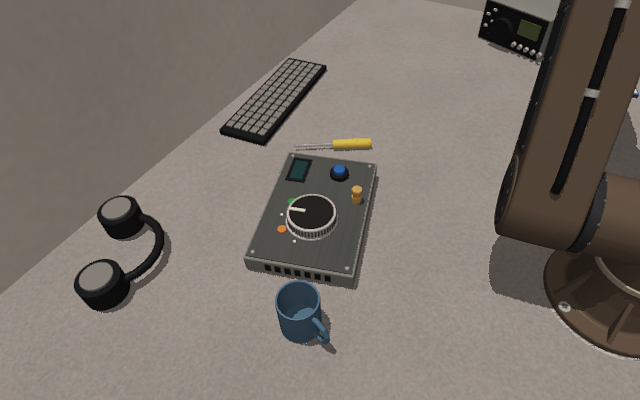

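The top view shows the dial at (297,183), green at (308,156), orange at (275,166), the key at (361,178) and the adapter at (338,209). Green is clockwise of the pointer. I'll enlarge the crop and locate them.

```bash
cat > h.py <<'E'
import cv2,numpy as np
from cell import env
def px2w(n,uv,z,cp=None):
    c=cp or env.camera_params(n)
    K=np.array([[c['fx'],0,c['cx']],[0,c['fy'],c['cy']],[0,0,1]])
    s=cv2.undistortPoints(np.array([[uv]],float),K,np.array([c['k1'],0,0,0,0.]))[0,0]
    R=np.array(c['R']);t=np.array(c['t']);o=-R.T@t;d=R.T@np.array([s[0],s[1],1])
    return o+d*(z-o[2])/d[2]
E
python3 - <<'E'
import cv2
for n,(a,b,c,d) in {"top":(110,250,230,400),"side":(140,290,240,390)}.items():
    p=cv2.imread(f"pics/{n}1.png")[a:b,c:d]
    f=4
    cv2.imwrite(f"pics/{n}1c.png",cv2.resize(p,None,fx=f,fy=f,interpolation=cv2.INTER_CUBIC))
E
```

```text
(no output)
```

View pics/top1c.png

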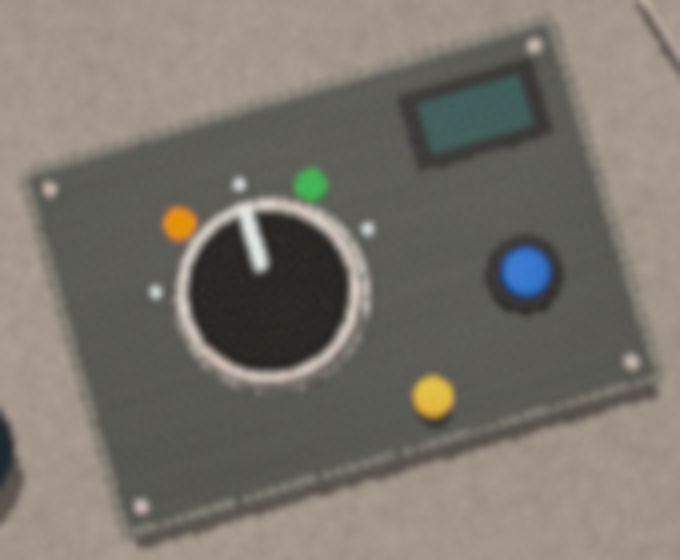

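View pics/side1c.png

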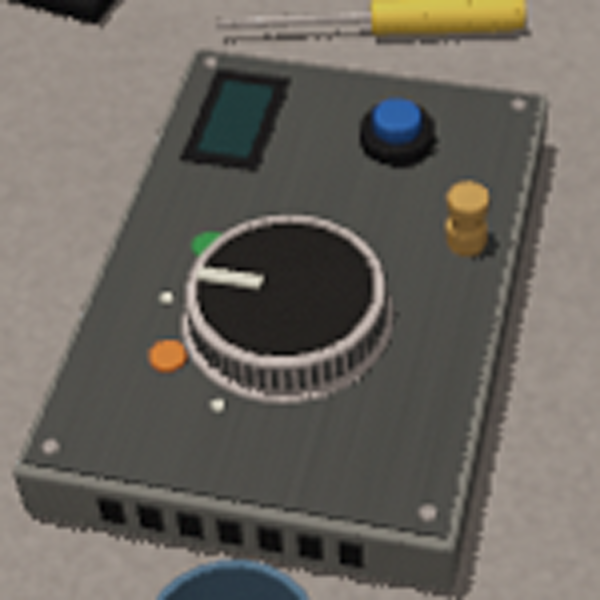

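```bash
python3 - <<'E'
from h import *
def t(n,x,y,z):
    o=(230,110) if n=="top" else (240,140)
    return px2w(n,(x/4+o[0]-.375,y/4+o[1]-.375),z).round(1)
T={'dial':(269,290,69),'green':(311,185,48),'dot':(239,184,45),'amber':(179,224,48),'key':(526,271,62),'adapter':(433,396,81),'s1':(50,189,45),'s2':(535,45,45),'s3':(631,362,45),'s4':(141,506,45)}
P={k:t("top",*v) for k,v in T.items()}
for k,v in P.items(): print(k,v)
S={'dial':(286,286,69),'green':(207,243,48),'dot':(166,297,45),'amber':(167,355,48),'key':(397,115,62),'adapter':(468,198,81),'s1':(50,446,45),'s2':(210,63,45),'s3':(518,104,45),'s4':(428,512,45)}
for k,v in S.items(): print('side',k,t("side",*v))
import math
# yaw from screws: s1->s2 is -y dir of console
for a,b in (('s1','s2'),('s4','s3')):
    d=P[b]-P[a]; print('yaw',math.degrees(math.atan2(d[0],-d[1])))
c=sum(P[s] for s in('s1','s2','s3','s4'))/4; print('centre',c)
yaw=math.atan2(*(lambda d:(d[0],-d[1]))(P['s2']-P['s1']+P['s3']-P['s4']))
R=np.array([[math.cos(yaw),-math.sin(yaw)],[math.sin(yaw),math.cos(yaw)]])
print(yaw,'dial',c[:2]+R@[0,40],'key',c[:2]+R@[-30,-100])
d=P['green']-P['dial'];print(np.linalg.norm(d[:2]),math.degrees(math.atan2(d[1],d[0])))
d=np.load('pics/top1.npy');print(d[178,361],d[183,290], d[140,310])
for uv in((361,178),(290,188)):
    c=env.camera_params("top");R=c['R'];o=-R.T@c['t'];print((o+d[uv[1],uv[0]]*R.T@np.array([(uv[0]-c['cx'])/c['fx'],(uv[1]-c['cy'])/c['fy'],1])))
E
```

```text
dial [581.  138.6  69. ]
green [642.6 116.7  48. ]
dot [643.6 157.8  45. ]
amber [620.4 191.5  48. ]
key [592.3  -4.1  62. ]
adapter [521.9  48.   81. ]
s1 [640.9 265.7  45. ]
s2 [723.4 -10.7  45. ]
s3 [542.4 -64.2  45. ]
s4 [460.9 212.   45. ]
side dial [580.7 137.6  69. ]
side green [644.3 116.1  48. ]
side dot [644.4 156.8  45. ]
side amber [620.8 191.1  48. ]
side key [593.8  -7.9  62. ]
side adapter [521.5  48.6  81. ]
side s1 [641.8 264.   45. ]
side s2 [723.7 -11.5  45. ]
side s3 [543.9 -65.3  45. ]
side s4 [461.3 210.2  45. ]
yaw 16.61933650763335
yaw 16.44006668982733
centre [591.9 100.7  45. ]
0.28849900981647436 dial [580.51945645 139.0468803 ] key [591.59119867  -3.7026084 ]
65.37713667636417 -19.57129083875333
1043.2961 1046.218 1073.7554
[590.22072147  -3.39831885  68.3520045 ]
[567.77494791 153.65854864  70.48144581]
```

play_rows(
  hand=0,
  targets=[
    {"linear": [467,-351,0],"turn": 0},
    {"linear": [467,-351,0],"turn": 0},
    {"linear": [467,-351,0],"turn": 0},
    {"linear": [467,-351,0],"turn": 0},
    {"linear": [467,-351,0],"turn": 0},
    {"linear": [467,-351,0],"turn": 0},
    {"linear": [467,-351,0],"turn": 0},
    {"linear": [467,-351,0],"turn": 0},
    {"linear": [467,-351,0],"turn": 0},
    {"linear": [467,-351,0],"turn": 0},
    {"linear": [567,-614,60],"turn": 0},
    {"linear": [567,-614,60],"turn": 0},
    {"linear": [567,-614,60],"turn": 0},
    {"linear": [567,-614,60],"turn": 0},
    {"linear": [567,-614,60],"turn": 0},
    {"linear": [567,-614,60],"turn": 0},
    {"linear": [567,-614,60],"turn": 0},
    {"linear": [567,-614,60],"turn": 0},
  ],
)

```text
t: 2.35
eef_pos: [552.3, 127.9, 232.5]
tcp_rot: [3.141, -0.0, 0.247]
ft_force: [0.6, -0.4, 0.0]
opening: 0.002
```

play_rows(
  targets=[
    {"linear": [0,-1,50],"turn": 0},
    {"linear": [0,-1,76],"turn": 0},
    {"linear": [0,-1,82],"turn": 0},
    {"linear": [0,-1,84],"turn": 0},
    {"linear": [0,-1,84],"turn": 0},
  ],
)

```text
t: 2.98
eef_pos: [552.4, 129.7, 149.2]
tcp_rot: [3.141, -0.002, 0.248]
ft_force: [-0.0, -0.2, -0.0]
opening: 0.003
```

```bash
python3 - <<'E'
from h import *
p,d=env.read_camera("side"); cv2.imwrite("pics/side2.png",cv2.resize(p[100:300,200:480],None,fx=2.5,fy=2.5,interpolation=cv2.INTER_CUBIC)[:,:,::-1])
print(env.state()['ft_force'],env.state()['eef_pos'])
E
```

```text
[ 0.23477754  0.70031549 -0.0803117 ] [552.40809706 129.78353529 149.2452288 ]
```

View pics/side2.png

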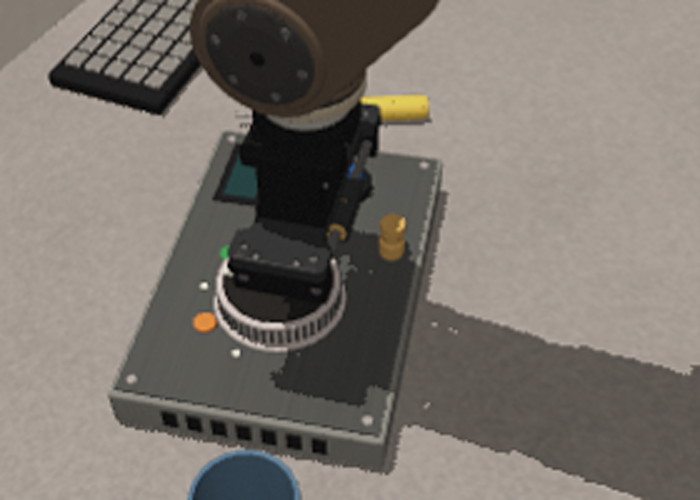

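The side view shows the closed fingers over the near part of the dial, with the adapter clear at (392,238). I'll feel for contact.

play_rows(
  targets=[
    {"linear": [0,0,2],"turn": 0},
    {"linear": [0,0,3],"turn": 0},
    {"linear": [0,0,3],"turn": 0},
    {"linear": [0,0,3],"turn": 0},
  ],
)

```text
t: 3.52
eef_pos: [552.3, 130.0, 146.8]
tcp_rot: [3.141, -0.002, 0.249]
ft_force: [-4.2, -0.9, 15.0]
opening: 0.005
```

```bash
python3 - <<'E'
import numpy as np
r=np.array([-28.4,-8.6]);y=.248;c,s=np.cos(y),np.sin(y)
for a in [2,5,9,13,17,21,25,29,33,36,38]:
    t=-np.radians(a);q=np.array([[np.cos(t),-np.sin(t)],[np.sin(t),np.cos(t)]])@r-r
    print(a,round(q[0]*c+q[1]*s,1),round(q[0]*s-q[1]*c,1),round(-t,3))
E
```

```text
2 -0.0 -1.0 0.035
5 -0.0 -2.6 0.087
9 0.2 -4.7 0.157
13 0.5 -6.7 0.227
17 0.9 -8.7 0.297
21 1.5 -10.7 0.367
25 2.2 -12.7 0.436
29 3.1 -14.5 0.506
33 4.0 -16.4 0.576
36 4.9 -17.7 0.628
38 5.4 -18.5 0.663
```

play_rows(
  targets=[
    {"linear": [0,-1,-0.1],"turn": 0.035},
    {"linear": [0,-2.6,-0.1],"turn": 0.087},
    {"linear": [0.2,-4.7,-0.1],"turn": 0.157},
    {"linear": [0.5,-6.7,-0.1],"turn": 0.227},
    {"linear": [0.9,-8.7,-0.1],"turn": 0.297},
    {"linear": [1.5,-10.7,-0.1],"turn": 0.367},
    {"linear": [2.2,-12.7,-0.1],"turn": 0.436},
    {"linear": [3.1,-14.5,-0.1],"turn": 0.506},
    {"linear": [4.0,-16.4,-0.1],"turn": 0.576},
    {"linear": [4.9,-17.7,-0.1],"turn": 0.628},
    {"linear": [5.2,-18.1,-0.1],"turn": 0.645},
    {"linear": [5.2,-18.1,-0.1],"turn": 0.645},
  ],
)

```text
t: 5.03
eef_pos: [553.2, 148.8, 146.8]
tcp_rot: [-3.14, -0.002, -0.396]
ft_force: [-2.1, -1.3, 12.9]
opening: 0.001
```

```bash
python3 - <<'E'
from h import *
p,d=env.read_camera("side"); cv2.imwrite("pics/side3.png",cv2.resize(p[140:290,240:390],None,fx=4,fy=4,interpolation=cv2.INTER_CUBIC)[:,:,::-1])
print(env.state()['ft_force'],env.state()['eef_pos'])
E
```

```text
[-1.43802699 -1.58847846 12.87906719] [553.18181979 148.76941576 146.78443149]
```

View pics/side3.png

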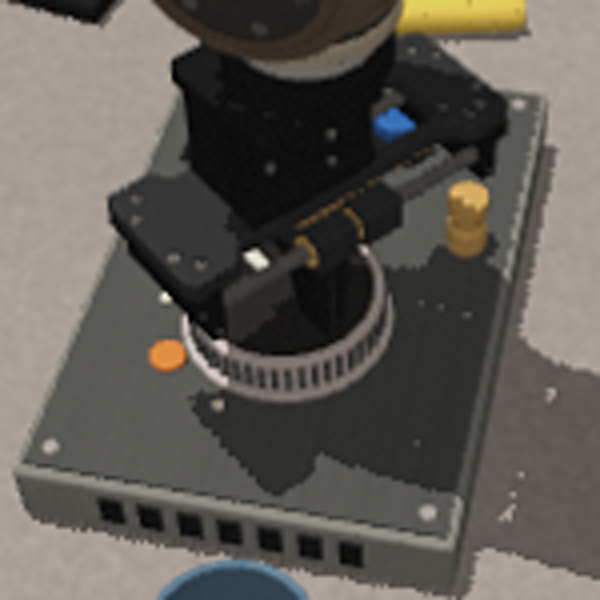

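play_rows(
  targets=[
    {"linear": [0,0,-20],"turn": 0},
    {"linear": [0,0,-60],"turn": 0},
    {"linear": [95,127,-60],"turn": 0},
    {"linear": [95,127,-60],"turn": 0},
    {"linear": [95,127,-60],"turn": 0},
    {"linear": [95,127,-60],"turn": 0},
    {"linear": [95,127,-60],"turn": 0},
  ],
)

```text
t: 5.95
eef_pos: [591.0, -4.6, 205.3]
tcp_rot: [3.142, 0.0, -0.396]
ft_force: [0.0, -0.3, 0.4]
opening: 0.006
```

```bash
python3 - <<'E'
from h import *
p,d=env.read_camera("side"); cv2.imwrite("pics/side4.png",cv2.resize(p[140:290,240:390],None,fx=4,fy=4,interpolation=cv2.INTER_CUBIC)[:,:,::-1])
print(env.state()['ft_force'],env.state()['eef_pos'])
p,d=env.read_camera("top"); cv2.imwrite("pics/top4.png",cv2.resize(p[110:250,230:400],None,fx=4,fy=4,interpolation=cv2.INTER_CUBIC)[:,:,::-1])
E
```

```text
[-0.34839507 -0.12091615  0.05448228] [590.99429573  -4.21145406 205.37689727]
```

View pics/side4.png

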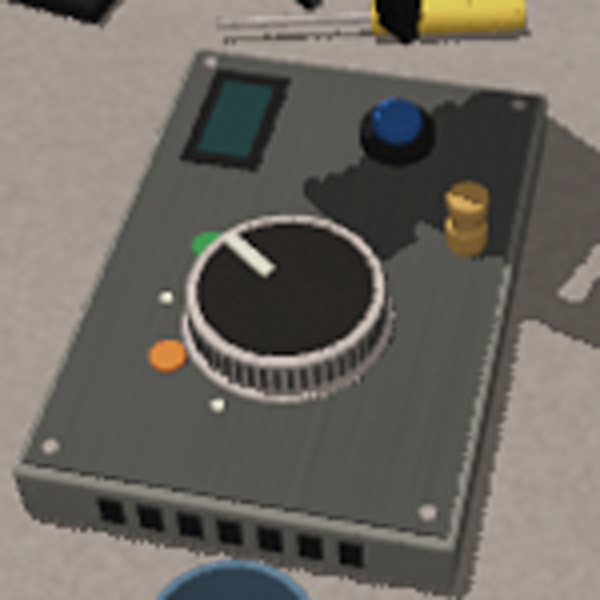

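View pics/top4.png

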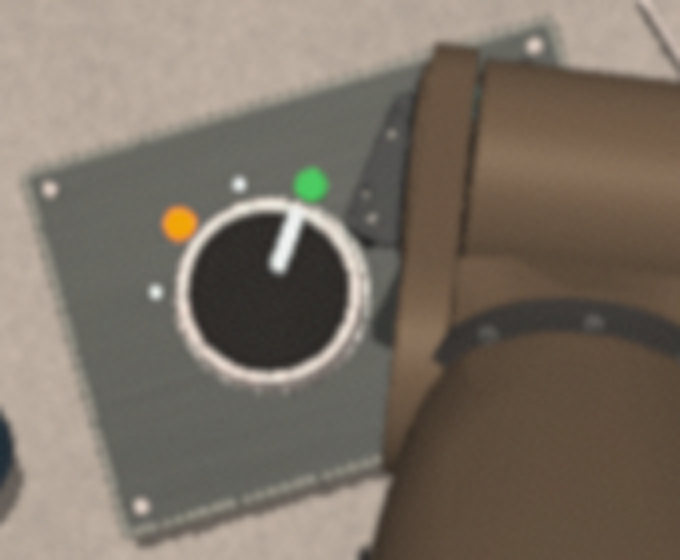

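The pointer line (278,270)→(297,213) aims at green (311,185), and the dial holds there by itself. Next is the key.

play_rows(
  targets=[
    {"linear": [0,0,45],"turn": 0},
    {"linear": [0,0,56],"turn": 0},
    {"linear": [0,0,60],"turn": 0},
    {"linear": [0,0,62],"turn": 0},
    {"linear": [0,0,62],"turn": 0},
  ],
)

```text
t: 6.68
eef_pos: [591.5, -5.0, 144.2]
tcp_rot: [-3.141, -0.001, -0.396]
ft_force: [-0.4, 0.7, 1.0]
opening: 0.002
```

play_rows(
  targets=[
    {"linear": [0,0,1.5],"turn": 0},
    {"linear": [0,0,3],"turn": 0},
    {"linear": [0,0,3],"turn": 0},
  ],
)

```text
t: 7.05
eef_pos: [591.6, -5.1, 140.5]
tcp_rot: [-3.141, -0.001, -0.396]
ft_force: [1.4, 1.9, 3.3]
opening: 0.007
```

play_rows(
  targets=[
    {"linear": [0,0,1],"turn": 0},
    {"linear": [0,0,2],"turn": 0},
    {"linear": [0,0,2],"turn": 0},
  ],
)

```text
t: 7.42
eef_pos: [591.6, -5.1, 138.9]
tcp_rot: [-3.141, -0.001, -0.396]
ft_force: [1.4, 1.0, 8.9]
opening: 0.009
```

play_rows(
  targets=[
    {"linear": [0,0,0.5],"turn": 0},
    {"linear": [0,0,1],"turn": 0},
    {"linear": [0,0,1],"turn": 0},
    {"linear": [0,0,1],"turn": 0},
  ],
)

```text
t: 7.92
eef_pos: [591.6, -5.1, 138.7]
tcp_rot: [-3.141, -0.002, -0.396]
ft_force: [-1.9, 2.3, 17.1]
opening: 0.004
```

```bash
python3 - <<'E'
from h import *
p,d=env.read_camera("side"); cv2.imwrite("pics/side5.png",cv2.resize(p[140:220,290:390],None,fx=6,fy=6,interpolation=cv2.INTER_CUBIC)[:,:,::-1])
E
```

```text
(no output)
```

View pics/side5.png

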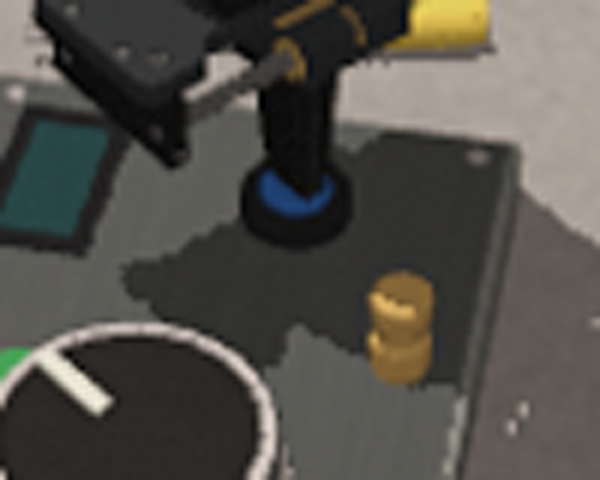

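play_rows(
  targets=[
    {"linear": [0,0,-2],"turn": 0},
    {"linear": [0,0,-2],"turn": 0},
    {"linear": [0,0,-2],"turn": 0},
  ],
)

```text
t: 8.35
eef_pos: [591.4, -5.2, 139.3]
tcp_rot: [-3.142, -0.001, -0.396]
ft_force: [2.3, 0.5, 3.5]
opening: 0.009
```

```bash
cat > f.py <<'E'
from h import *
import time
for i in range(4):
    s=env.state(); print(s['ft_force'][2].round(2),s['eef_pos'][2].round(2)); env.read_camera("side")
E
python3 f.py
```

```text
3.48 139.26
4.5 139.23
3.78 139.22
3.09 139.22
```

play_rows(
  targets=[
    {"linear": [0,0,-2],"turn": 0},
    {"linear": [0,0,-2],"turn": 0},
    {"linear": [0,0,-2],"turn": 0},
  ],
)

```text
t: 8.93
eef_pos: [591.1, -5.2, 141.2]
tcp_rot: [3.141, 0.0, -0.396]
ft_force: [1.1, -0.5, 2.9]
opening: 0.004
```

```bash
python3 f.py
```

```text
2.87 141.24
2.14 141.23
3.25 141.23
3.15 141.24
```

play_rows(
  targets=[
    {"linear": [0,0,-2],"turn": 0},
    {"linear": [0,0,-2],"turn": 0},
    {"linear": [0,0,-2],"turn": 0},
  ],
)

```text
t: 9.5
eef_pos: [591.1, -5.1, 143.2]
tcp_rot: [3.141, 0.0, -0.396]
ft_force: [0.7, -2.0, 2.0]
opening: 0.001
```

```bash
python3 f.py
```

```text
2.04 143.23
2.4 143.21
2.13 143.23
0.46 143.2
```

play_rows(
  targets=[
    {"linear": [0,0,-2],"turn": 0},
    {"linear": [0,0,-2],"turn": 0},
    {"linear": [0,0,-2],"turn": 0},
  ],
)

```text
t: 10.07
eef_pos: [591.1, -5.0, 145.2]
tcp_rot: [3.141, 0.0, -0.396]
ft_force: [1.1, -0.0, -0.5]
opening: 0.006
```

```bash
python3 f.py
```

```text
-0.52 145.19
0.35 145.19
0.22 145.19
0.23 145.22
```

The spring force extrapolates to about 4 N at the hard stop, and travel was about 6 mm, so the key bottomed out. Now I'll withdraw and check.

play_rows(
  targets=[
    {"linear": [0,0,-50],"turn": 0},
    {"linear": [0,0,-110],"turn": 0},
    {"linear": [0,0,-150],"turn": 0},
    {"linear": [-60,100,-150],"turn": 0},
    {"linear": [-60,170,-150],"turn": 0},
    {"linear": [-60,200,-150],"turn": 0},
    {"linear": [-60,200,-150],"turn": 0},
    {"linear": [-60,200,-150],"turn": 0},
    {"linear": [-60,200,-150],"turn": 0},
  ],
)

```text
t: 11.4
eef_pos: [459.1, -166.0, 295.3]
tcp_rot: [-3.142, -0.0, -0.396]
ft_force: [0.2, 0.2, -0.0]
opening: 0.003
```

```bash
python3 - <<'E'
from h import *
print(env.state()['qvel'].round(3))
p,d=env.read_camera("side"); cv2.imwrite("pics/side6.png",p[:,:,::-1])
p,d=env.read_camera("top"); cv2.imwrite("pics/top6.png",cv2.resize(p[100:260,180:450],None,fx=2.9,fy=2.9,interpolation=cv2.INTER_CUBIC)[:,:,::-1])
a=cv2.imread("pics/side1.png").astype(int);b=cv2.imread("pics/side6.png").astype(int)
for n,(y0,y1,x0,x1) in dict(mug=(280,350,272,335),adapt=(183,205,350,366),driver=(136,153,293,375),key=(160,184,328,352)).items(): print(n,abs(a-b)[y0:y1,x0:x1].mean().round(1))
E
```

```text
[ 0.015  0.003 -0.    -0.    -0.001 -0.002]
mug 0.6
adapt 0.6
driver 0.5
key 0.7
```

View pics/side6.png

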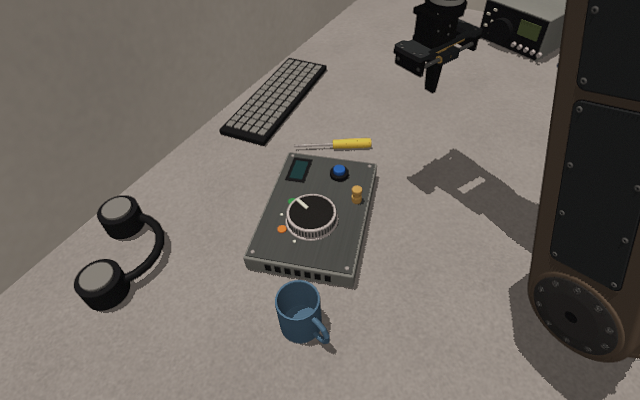

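View pics/top6.png

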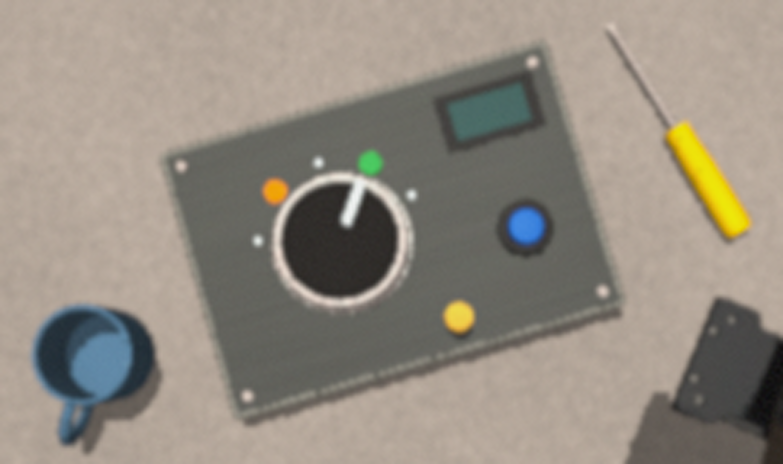

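The pointer (347,222)→(360,182) aims at green (371,162). The key at (526,226) is up, nothing else has moved, and the arm is clear.

```bash
python3 -c "
from cell import env
print(env.job_done())"
```

```text
the job is handed in; nothing more can be done
None
```

I turned the dial one click clockwise to green with the closed fingertips, pressing on its face at about 13–15 N. I then pressed the blue key to its hard stop, let it come up again, and handed the job in at about 11.5 s of the 38 s allowed.

- **Dial:** with the hand away, both the side and top cameras showed the white pointer line aimed at the green disc. It was still there in the last pictures.
- **Key:** the finger travelled about 6 mm. The spring force came to about 4 N at the stop, and then the force rose sharply to 17 N. This means fully down by force and travel, since the joint value itself can't be read. The last pictures match the key's starting look, so it is up again.
- **Loose things:** around the mug, adapter and screwdriver, the side picture was unchanged from the start apart from image noise.
- **Arm:** it finished well clear of everything, with no force on the tool.

No check failed or disagreed; `env.job_done()` gave no verdict, so I don't have the judged result.

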